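# Fill the walnut jar and ring it out

## Task

Take the scoop by its handle, pour all five walnuts through the green funnel into the jar, and put the empty scoop back on the red board, right way up. Only then press the plunger of the desk bell right down to its stop, hold it a moment and let it spring back, to call the runner. Leave the jar standing where it is with the funnel in it, and do not knock or shift the cans and the bottle.

Things in the scene. Friction and masses are not known exactly. Their poses are not given: they have to be found in the camera images.
- scoop: aluminium scoop: open-front tray 84 mm wide (y), x -50 to +58, walls 42 high, sheet 3. Origin on the underside; +x to the pouring front, z up. Floor flat to x +14, then an 18 degree ramp up to the lip. Black handle bar 18 wide (y), 16 thick, level, from x -50 back to -155, its middle at z +40. 160 g. Walnuts start to roll out when tipped front down 20 degrees; all are out by 45 to 50
- scoop_grip (a point): point to grip in the middle of the scoop's handle: x -110, z +40 mm in the scoop's frame; same axes
- scoop_lip (a point): middle of the scoop's pouring lip: x +59.5, z +17 mm in the scoop's frame; same axes
- board: red plastic board, fixed, 200 (x) x 140 (y) x 6 mm, on which the scoop lies at first and belongs at the end. Origin at the centre of its underside, on the table
- jar: clear glass jar, loose, 350 g, outer diameter 74 mm, inner 68 mm, height 95 mm, floor 5 mm; stands in the foil tray. Origin at the centre of its underside
- funnel: green plastic wide-mouth funnel, loose, 90 g, standing in the jar: spout outer diameter 60, inner 54 mm, from its lower end (origin, on the axis) up to 40 mm; a flange at 36 mm rests on the jar's rim; then a cone that widens to 150 mm outer diameter at 83 mm
- funnel_mouth (a point): centre of the funnel's mouth, level with its rim (inner diameter there 144 mm), about 157 mm above the table
- tray: foil roasting tray, fixed, 320 (x) x 240 (y) x 50 mm high, walls 3 mm, that holds the jar, a can and a pie (diameter 156 mm, 40 mm high, in its +x half). Origin at the centre of its underside
- bell: steel desk bell, fixed: black base and dome of 84 mm diameter, dome top 46 mm above the table. Origin at the centre of its underside
- plunger_top (a point): centre of the top of the bell's brass plunger head (diameter 18 mm, 8 mm thick); 64 mm above the table when up
- bell_plunger (a joint): how far the plunger is pressed: 0 up, 0.008 m fully down at its stop. It goes straight down and springs back; 1.6 N to start, about 5 N at the stop
- walnut0: walnut, a brown ball of 24 mm diameter, 11 g, loose, in the scoop at first. Origin at its centre
- walnut1: walnut, a brown ball of 24 mm diameter, 11 g, loose, in the scoop at first. Origin at its centre
- walnut2: walnut, a brown ball of 24 mm diameter, 11 g, loose, in the scoop at first. Origin at its centre
- walnut3: walnut, a brown ball of 24 mm diameter, 11 g, loose, in the scoop at first. Origin at its centre
- walnut4: walnut, a brown ball of 24 mm diameter, 11 g, loose, in the scoop at first. Origin at its centre
- can_tray: blue food can, loose, diameter 67 mm, height 85 mm, standing in the foil tray beside the jar; bystander. Origin at the centre of its underside
- can_bell: yellow food can, loose, diameter 67 mm, height 85 mm, standing on the robot's side of the bell; bystander. Origin at the centre of its underside
- can_board: green food can, loose, diameter 67 mm, height 85 mm, standing beyond the red board; bystander. Origin at the centre of its underside
- bottle: amber bottle, loose, diameter 60 mm, height 170 mm, standing beyond the bell; bystander. Origin at the centre of its underside

How it is judged:
On the way, in this order (a step that is already met when the one before it is completed fails the run):
1. all five walnuts are in the jar (horizontal distance between each of walnut0, walnut1, walnut2, walnut3, walnut4 and jar below 0.036 m and z of walnut0 in the frame of jar between 0 and 0.07 m and z of walnut1 in the frame of jar between 0 and 0.07 m and z of walnut2 in the frame of jar between 0 and 0.07 m and z of walnut3 in the frame of jar between 0 and 0.07 m and z of walnut4 in the frame of jar between 0 and 0.07 m), for 0.2 s.
2. the empty scoop lies back on the red board, right way up and let go (horizontal distance between scoop and board below 0.09 m and height (world z) of scoop between 0.003 and 0.012 m and angle between scoop's own z axis and vertical below 0.12 rad and contact force between the fingers and scoop below 0.1 N and linear speed of scoop below 0.03 m/s), for 0.2 s.
3. the bell's plunger is pressed down to its stop (value of joint bell_plunger above 0.007 m), for 0.1 s.
At the end, for the whole second after the job is handed in: All five walnuts in the jar; jar upright, within 30 mm of its start, funnel seated in it (12 mm); scoop flat and still on the red board, right way up, within 90 mm of its centre; plunger sprung back (under 1.5 mm); cans and bottle upright (all of step 1 and all of step 2 and horizontal distance between funnel and jar below 0.012 m and angle between funnel's own z axis and vertical below 0.15 rad and z of funnel in the frame of jar below 0.07 m and value of joint bell_plunger below 0.0015 m and angle between each of jar, can_tray, can_bell, can_board, bottle's own z axis and vertical below 0.1 rad and distance of jar from where it was at the start of the episode below 0.03 m); the robot touches nothing.
It fails at once if the bell is pressed (more than half way) while a walnut is outside the jar (value of joint bell_plunger above 0.004 m and not (horizontal distance between each of walnut0, walnut1, walnut2, walnut3, walnut4 and jar below 0.036 m and z of walnut0 in the frame of jar between 0 and 0.07 m and z of walnut1 in the frame of jar between 0 and 0.07 m and z of walnut2 in the frame of jar between 0 and 0.07 m and z of walnut3 in the frame of jar between 0 and 0.07 m and z of walnut4 in the frame of jar between 0 and 0.07 m)).
It fails at once if the bell is pressed (more than half way) while the scoop is off the board (value of joint bell_plunger above 0.004 m and (horizontal distance between scoop and board above 0.09 m or height (world z) of scoop above 0.012 m)).
It fails at once if a can or the bottle is shifted by more than 30 mm (distance of any of can_tray, can_bell, can_board, bottle from where it was at the start of the episode above 0.03 m).
It fails at once if the jar is shifted by more than 30 mm or tipped (distance of jar from where it was at the start of the episode above 0.03 m or angle between jar's own z axis and vertical above 0.25 rad).
It also fails if it takes over 66 s, if anything falls off the work surface, if the arm or the gripper's body presses on something with over 40 N, if the wrist force passes 120 N, or if a joint passes its speed limit or range.

## Robot

A 7-joint arm with a two-finger parallel gripper is mounted at the origin on the work surface. World frame = base frame: x ahead of the robot, y to its left, z up, the work surface at z = 0. Lengths are in m, angles in rad, forces in N, time in s.
With the tool pointing down it reaches from about 0.4 to 0.875 m from the base axis. Payload 19.3 kg.
Tool frame: the origin (TCP) lies at the very end of the fingers, on their centre line; the grasp point (between the pads) lies 19 mm behind it; z points along the fingers, y is the line along which they close (so a half turn about z gives the same grasp; the last joint's range is limited). The gripper opens to 85 mm and grips with 20 to 120 N. Pads are 22 mm wide; open, the fingers measure 114 mm over their backs; the gripper's body (76 mm by 85 mm) begins 54 mm behind the grasp point. The pads swing forward as they close: fully open they stand 13 mm farther back than shut.
Start: joints at [-1.187, 0.521, -0.036, 1.599, 0.021, 1.021, -0.113], TCP at [0.274, 0.562, 0.231] pointing down, gripper open.
Joint ranges: [-2.91, 2.91], [-0.3, 2.13], [-1.5, 1.42], [0.17, 2.43], [-1.26, 4.41], [0.16, 1.93], [-2.52, 2.52]. Speed limits (rad/s): [1.89, 1.89, 2.39, 2.39, 3.01, 3.01, 3.01].

## Interface

Orientations are given as [roll, pitch, yaw] about the fixed x, y, z axes, in that order (R = Rz(yaw) Ry(pitch) Rx(roll)).
In Python, from workcell import observe, grab_frame, job_done gives the robot as it stands.
- The arm moves only by the tool move_arm, never from a script. Its argument "plan" is a list that holds one entry, the list of rows, each a list of 7 numbers: the shift along the tool's x, y, z each as a share of 0.02 m, from -1 to 1, then the turn, a rotation vector about the tool's x, y, z each as a share of 6 degrees, from -1 to 1, then the opening, from -1 (shut) to 1 (fully open). A call has exactly 10 rows; each row shifts and turns the commanded pose from where the row before left it, along the tool's axes as they then stand; what a row does not reach is not made up. A row lasts 1/10 s, in which the tool goes at most 50 mm and 8.59 degrees, less where a joint would pass 70% of its speed; a pose out of reach is approached as far as the arm can. A call with a number of a shift or a turn outside -1 to 1 is refused whole. A call with a gripper value outside its range is refused whole. The fingers move at their own pace and stop on an object; "grip_force" is the grip in N (left out, the last holds). Time passes only in rows, so rows that do not move let the fingers close, or fill a call up. It gives the time, the measured TCP pose, the force, the opening and the grip force at its end, in the units of the state.
- observe(): the state, without advancing time (a new reading comes with each control period).
- grab_frame(name): name is "scene" or "top"; returns a dict with "color" (400x640x3 uint8, red, green, blue), "intrinsics" (3x3 intrinsics, pixels), "k1" (the pictures are not rectified: a ray, as slopes to the right and down, at radius r is drawn at 1 + k1 r^2 times it, then the intrinsics apply), "position" and "orientation" of the camera in the world. Camera axes: x right, y down, z forward; pixel columns grow to the right and rows downward; lengths in m; the calibration is good to about 2 mm. A picture is of the moment at which its call begins. There is no depth.
- job_done(): hands the job in; it is judged then, once.
The state is a dict: "clock": time; "qpos": joint angles; "qd": joint speeds; "joint_efforts": joint torques, N m; "position": TCP position; "tool_rot": TCP orientation; "force": force on the tool from outside, world axes, zero at the start; "moment": the same for the moment, N m; "grip_width": finger opening in m; "finger_force": force on a finger pad.
Only numpy, scipy, OpenCV 4.12 (cv2) and the standard library are available. Lean on these libraries where they do the work, as an engineer would, in place of code of your own. Each camera call takes 0.05 s, during which the arm holds its last target. There are 200 camera calls.

## Working session

There is one attempt and no reset: what is moved stays moved. The work goes in short steps, Python scripts to look and compute and a tool call to move; the robot and the scene stay as the last step left them, time stands still between calls to the robot, and variables do not carry over. Pictures are saved under pics/ and viewed, at most 10 in all, crops included, and the job is handed in when it is done.

Besides the shell and the picture viewer there is one more tool, called as name(argument=value, ...) on one line, values as JSON. move_arm: Moves the arm, as the interface text tells. Shift numbers are shares of 0.02 m and turn numbers shares of 6 degrees, none past 1 either way. Its arguments: {"type":"object","properties":{"plan":{"type":"array"},"grip_force":{"type":"number"}},"required":["plan"]}

```bash
mkdir -p pics; cat > h.py <<'E'
import numpy as np, cv2
from scipy.spatial.transform import Rotation as R
from workcell import observe, grab_frame, job_done
def rot(f):
    o=np.array(f["orientation"],float)
    return o if o.shape==(3,3) else (R.from_euler('xyz',o).as_matrix() if o.size==3 else R.from_quat(o).as_matrix())
def ray(f,u,v):
    K=np.array(f["intrinsics"]);k=f["k1"]
    p=cv2.undistortPoints(np.array([[[u,v]]],float),K,np.array([k,0,0,0,0.])).ravel()
    return np.array(f["position"]),rot(f)@np.array([p[0],p[1],1])
def onz(f,u,v,z):
    o,d=ray(f,u,v); return o+d*(z-o[2])/d[2]
def proj(f,P):
    c=rot(f).T@(np.array(P,float)-np.array(f["position"])); s=c[:2]/c[2]; s=s*(1+f["k1"]*(s@s)); K=np.array(f["intrinsics"])
    return K[0,0]*s[0]+K[0,2],K[1,1]*s[1]+K[1,2]
def save(f,n): cv2.imwrite("pics/"+n,cv2.cvtColor(f["color"],cv2.COLOR_RGB2BGR))
E
python3 - <<'E'
from h import *
for n in("scene","top"):
    f=grab_frame(n); save(f,n+"0.png"); print(n,f["intrinsics"],f["k1"],f["position"],f["orientation"])
    np.save(n+"0.npy",f,allow_pickle=True)
print(observe())
E
```

```text
scene [[435.27202821   0.         311.70649995]
 [  0.         435.27202821 196.60406297]
 [  0.           0.           1.        ]] -0.02914445619819681 [ 1.24742619 -0.41339295  0.90211699] [-2.36431251 -0.01769215  1.09751756]
top [[465.14610855   0.         327.70641292]
 [  0.         465.14610855 191.09726972]
 [  0.           0.           1.        ]] 0.005764837580834831 [ 0.50444959 -0.00929424  1.23570691] [-3.0842405  -0.0317336  -1.54390382]
{'clock': 0.1, 'qpos': array([-1.18719356,  0.52194491, -0.03631485,  1.59992619,  0.0212003 ,
        1.02106355, -0.11278848]), 'qd': array([-0.00050689, -0.0011719 , -0.00037476,  0.00081166,  0.000273  ,
        0.00028485,  0.00010525]), 'joint_efforts': array([ 4.81984709e-03, -9.28486776e+01,  1.98485881e+00, -3.70521462e+01,
        1.82282279e-02,  5.55208273e-03, -6.10305415e-05]), 'position': array([0.27390487, 0.56147481, 0.23079822]), 'tool_rot': array([-3.14063822e+00,  7.12388801e-05,  2.68777926e+00]), 'force': array([0.3884524 , 0.05889253, 0.01516806]), 'moment': array([ 0.01850035,  0.04160087, -0.04483592]), 'finger_force': 0.0, 'grip_width': 0.0855087994527305}
```

View pics/scene0.png

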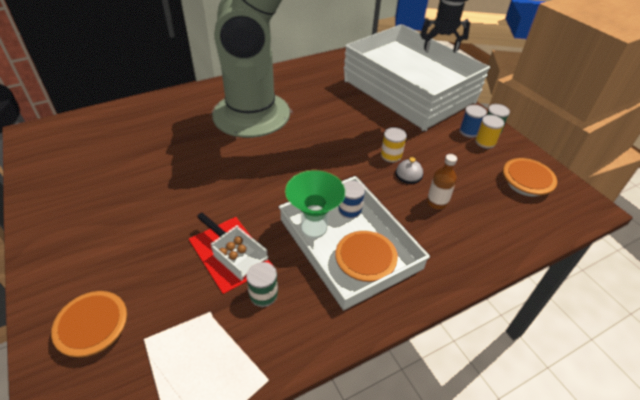

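View pics/top0.png

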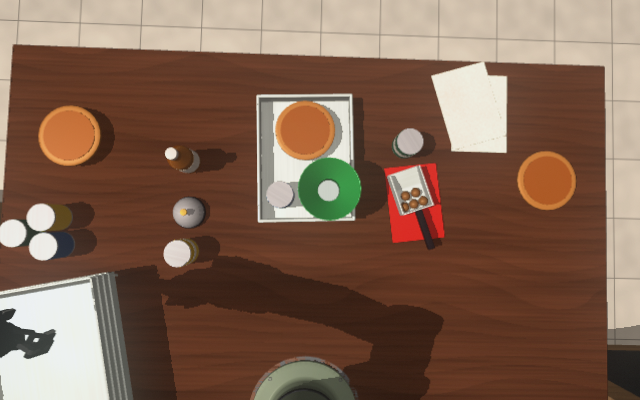

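The pictures show the scoop on the red board at top (410,190), its handle at (430,230) and the green can at (409,142). The funnel is at (329,188), the bell plunger at about (183,212), the yellow can at (180,252) and the bottle at (182,158).

```bash
python3 - <<'E'
from h import *
T=np.load("top0.npy",allow_pickle=True).item(); S=np.load("scene0.npy",allow_pickle=True).item()
def cont(f,lo,hi,box):
    h=cv2.cvtColor(f["color"],cv2.COLOR_RGB2HSV); m=cv2.inRange(h,np.array(lo),np.array(hi)); k=np.zeros_like(m); x0,y0,x1,y1=box; k[y0:y1,x0:x1]=m[y0:y1,x0:x1]
    c=max(cv2.findContours(k,cv2.RETR_EXTERNAL,cv2.CHAIN_APPROX_NONE)[0],key=cv2.contourArea); return c
def world(f,c,z): return np.array([onz(f,*p,z)[:2] for p in c.reshape(-1,2)],np.float32)
# funnel
c=cont(T,(45,80,40),(85,255,255),(290,150,370,225)); w=world(T,c,.157); print("funnel",cv2.minEnclosingCircle(w))
c=cont(S,(45,80,40),(85,255,255),(270,165,360,215)); w=world(S,c,.157); print("funnel scene hull",cv2.fitEllipse(w), cv2.minEnclosingCircle(w))
# board
h=cv2.cvtColor(T["color"],cv2.COLOR_RGB2HSV); m=cv2.inRange(h,np.array((0,170,110)),np.array((6,255,255)))|cv2.inRange(h,np.array((172,170,110)),np.array((180,255,255)))
m[:, :375]=0;m[:,455:]=0;m[:150]=0;m[255:]=0
pts=np.argwhere(m)[:,::-1]; w=world(T,pts,.006); print("board",cv2.minAreaRect(w))
# handle dark
for n,f,b in(("T",T,(405,195,450,255)),("S",S,(190,205,235,245))):
    c=cont(f,(0,0,0),(180,255,38),b); w=world(f,c,.054); print("handle",n,cv2.minAreaRect(w),c.reshape(-1,2).min(0),c.reshape(-1,2).max(0))
# scoop tray
c=cont(T,(0,0,100),(180,60,255),(383,155,440,220)); print("tray",cv2.minAreaRect(world(T,c,.048)), cv2.contourArea(c))
# nuts
# plunger
ps=[]
for n,f,b in(("T",T,(165,190,210,235)),("S",S,(395,150,430,185))):
    c=cont(f,(12,100,90),(35,255,255),b); m_=c.reshape(-1,2); print("plunger",n,len(m_),m_.mean(0),onz(f,*m_.mean(0),.062)); ps.append(m_.mean(0))
c=cont(T,(0,0,70),(180,70,255),(165,190,210,235)); (q,r)=cv2.minEnclosingCircle(c); print("bell",q,r,onz(T,*q,.01))
for n,q,z in(("can_board",(409,142),.085),("can_tray",(281,193),.088),("can_bell",(178,253),.085),("bottlecap",(172,153),.17)): print(n,onz(T,*q,z))
crops=[cv2.resize(T["color"][150:260,370:460],None,fx=4,fy=4),cv2.resize(T["color"][150:260,160:250],None,fx=4,fy=4)]
cv2.imwrite("pics/c1.png",cv2.cvtColor(np.hstack(crops),cv2.COLOR_RGB2BGR))
E
```

```text
funnel ((0.5738484263420105, -0.04526457563042641), 0.07414237409830093)
funnel scene hull ((0.5865482091903687, -0.05181561037898064), (0.14238683879375458, 0.1501777023077011), 68.04415130615234) ((0.5867396593093872, -0.05432441085577011), 0.07806405425071716)
board ((0.5532846450805664, -0.2769927978515625), (0.2015088051557541, 0.14199891686439514), 7.707529544830322)Traceback (most recent call last):
  File "<stdin>", line 16, in <module>
  File "<stdin>", line 5, in cont
ValueError: max() iterable argument is empty
```

```bash
python3 - <<'E'
from h import *
T=np.load("top0.npy",allow_pickle=True).item(); S=np.load("scene0.npy",allow_pickle=True).item()
def cont(f,lo,hi,box,n=''):
    h=cv2.cvtColor(f["color"],cv2.COLOR_RGB2HSV); m=cv2.inRange(h,np.array(lo),np.array(hi)); k=np.zeros_like(m); x0,y0,x1,y1=box; k[y0:y1,x0:x1]=m[y0:y1,x0:x1]
    cs=cv2.findContours(k,cv2.RETR_EXTERNAL,cv2.CHAIN_APPROX_NONE)[0]
    return max(cs,key=cv2.contourArea) if cs else np.array([[[0,0]]])
def world(f,c,z): return np.array([onz(f,*p,z)[:2] for p in c.reshape(-1,2)],np.float32)
print(T["color"][235,430],T["color"][228,427],S["color"][222,208],S["color"][225,212],T["color"][212,184],S["color"][160,411])
for n,f,b in(("T",T,(405,200,450,255)),("S",S,(190,205,235,245))):
    c=cont(f,(0,0,0),(180,140,58),b); w=world(f,c,.054); print("handle",n,cv2.minAreaRect(w),c.reshape(-1,2).min(0),c.reshape(-1,2).max(0))
c=cont(T,(0,0,100),(180,60,255),(383,155,440,220)); print("tray",cv2.minAreaRect(world(T,c,.048)), cv2.contourArea(c))
for n,f,b in(("T",T,(165,190,210,235)),("S",S,(395,150,430,185))):
    c=cont(f,(12,100,90),(35,255,255),b); m_=c.reshape(-1,2); print("plunger",n,len(m_),m_.mean(0),onz(f,*m_.mean(0),.062))
c=cont(T,(0,0,70),(180,70,255),(165,190,210,235)); (q,r)=cv2.minEnclosingCircle(c); print("bell",q,r,onz(T,*q,.01))
for n,q,z in(("can_board",(409,142),.085),("can_tray",(281,193),.088),("can_bell",(178,253),.085),("bottlecap",(172,153),.17)): print(n,onz(T,*q,z))
crops=[cv2.resize(T["color"][150:260,370:460],None,fx=4,fy=4),cv2.resize(T["color"][150:260,160:250],None,fx=4,fy=4)]
cv2.imwrite("pics/c1.png",cv2.cvtColor(np.hstack(crops),cv2.COLOR_RGB2BGR))
E
```

```text
[64 30 29] [46 34 34] [31 29 32] [31 31 34] [230 184  83] [203 156  68]
handle T ((0.48286768794059753, -0.29555967450141907), (0.10105399042367935, 0.018696818500757217), 19.52545166015625) [416 210] [434 248]
handle S ((0.4837893545627594, -0.29890015721321106), (0.09572399407625198, 0.0190545916557312), 16.1164493560791) [198 213] [223 235]
tray ((0.5811294913291931, -0.25617295503616333), (0.10813669115304947, 0.09037873148918152), 20.099458694458008) 1387.0
plunger T 18 [183.         211.55555556] [0.51133714 0.3151654  0.062     ]
plunger S 28 [398.89285714 156.35714286] [0.48277836 0.2888114  0.062     ]
bell (187.58599853515625, 212.02613830566406) 15.448220252990723 [0.51073873 0.31765486 0.01      ]
can_board [ 0.70064513 -0.24459588  0.085     ]
can_tray [0.56333379 0.07103373 0.088     ]
can_bell [0.41017896 0.3163259  0.085     ]
bottlecap [0.6433631  0.31606464 0.17      ]
```

View pics/c1.png

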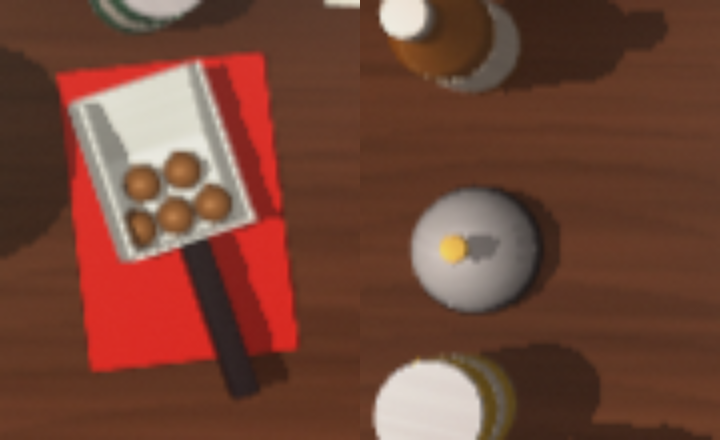

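Measured: scoop yaw is about 20°, the grip point is at (0.476,-0.299,0.046) and the funnel mouth is at (0.574,-0.045), radius 0.074. The plunger is at (0.511,0.315). These sizes agree with the ones given (board 0.2015 x 0.142, handle 0.101 x 0.019).

```bash
cat >> h.py <<'E'
def tool(psi,th=0): return R.from_euler('z',psi,degrees=True)*R.from_euler('y',th,degrees=True)*R.from_euler('x',180,degrees=True)
def plan(wps,start=None):
    """wps: (pos, psi, theta, rows, grip); prints the rows, 10 a line"""
    s=observe(); p,r=(s["position"],R.from_euler('xyz',s["tool_rot"])) if start is None else start
    p=np.array(p,float); out=[]
    for pos,psi,th,n,g in wps:
        p0,r0=p.copy(),r; r1=tool(psi,th); dv=(r0.inv()*r1).as_rotvec()
        for i in range(1,n+1):
            tp=p0+(np.array(pos)-p0)*i/n; tr=r0*R.from_rotvec(dv*i/n)
            q=2 if i==n else 1
            a=np.round(r.inv().apply(tp-p)/.02,q); b=np.round((r.inv()*tr).as_rotvec()/np.radians(6),q)
            if abs(a).max()>1 or abs(b).max()>1: print("CLIP",i,a,b)
            a=np.clip(a,-1,1)+0.; b=np.clip(b,-1,1)+0.
            p=p+r.apply(a*.02); r=r*R.from_rotvec(b*np.radians(6)); out.append(list(map(float,[*a,*b,g])))
    while len(out)%10: out.append([0,0,0,0,0,0,out[-1][6]])
    for k in range(0,len(out),10): print("[["+",".join("["+",".join("%g"%v for v in o)+"]" for o in out[k:k+10])+"]]")
def st():
    s=observe(); print(round(s["clock"],2),np.round(s["position"],4),np.round(np.degrees(s["tool_rot"]),2),np.round(s["qpos"],2),np.round(s["force"],1),round(s["grip_width"],4),round(s["finger_force"],1))
E
python3 -c "
from h import *
plan([((.5,.1,.28),85,0,30,1),((.476,-.299,.2),20,0,23,1),((.476,-.299,.06),20,0,7,1)])"
```

```text
[[[-0.7,-0.5,-0.1,0,0,0.4,1],[-0.7,-0.5,-0.1,0,0,0.4,1],[-0.7,-0.5,0,0,0,0.3,1],[-0.7,-0.4,-0.1,0,0,0.4,1],[-0.8,-0.5,-0.1,0,0,0.4,1],[-0.7,-0.3,-0.1,0,0,0.4,1],[-0.8,-0.4,-0.1,0,0,0.4,1],[-0.8,-0.3,-0.1,0,0,0.4,1],[-0.8,-0.3,0,0,0,0.3,1],[-0.8,-0.2,-0.1,0,0,0.4,1]]]
[[[-0.9,-0.3,-0.1,0,0,0.4,1],[-0.8,-0.1,-0.1,0,0,0.4,1],[-0.9,-0.2,-0.1,0,0,0.4,1],[-0.8,-0.1,0,0,0,0.4,1],[-0.9,-0.1,-0.1,0,0,0.3,1],[-0.8,-0.1,-0.1,0,0,0.4,1],[-0.9,0,-0.1,0,0,0.4,1],[-0.8,0,-0.1,0,0,0.4,1],[-0.9,0.1,0,0,0,0.4,1],[-0.8,0.1,-0.1,0,0,0.4,1]]]
[[[-0.9,0.1,-0.1,0,0,0.3,1],[-0.8,0.1,-0.1,0,0,0.4,1],[-0.8,0.2,-0.1,0,0,0.4,1],[-0.9,0.3,-0.1,0,0,0.4,1],[-0.8,0.2,0,0,0,0.4,1],[-0.8,0.3,-0.1,0,0,0.4,1],[-0.8,0.3,-0.1,0,0,0.3,1],[-0.8,0.4,-0.1,0,0,0.4,1],[-0.7,0.3,-0.1,0,0,0.4,1],[-0.8,0.46,-0.04,0,0.01,0.4,1]]]
[[[-0.9,0,0.2,0,0,0.5,1],[-0.8,0.1,0.1,0,0,0.4,1],[-0.9,0.1,0.2,0,0,0.5,1],[-0.9,0.1,0.2,0,0,0.5,1],[-0.8,0.2,0.2,0,0,0.5,1],[-0.8,0.3,0.1,0,0,0.4,1],[-0.9,0.3,0.2,0,0,0.5,1],[-0.8,0.3,0.2,0,0,0.5,1],[-0.8,0.3,0.2,0,0,0.4,1],[-0.7,0.4,0.1,0,0,0.5,1]]]
[[[-0.8,0.4,0.2,0,0,0.5,1],[-0.7,0.5,0.2,0,0,0.5,1],[-0.7,0.5,0.2,0,0,0.4,1],[-0.7,0.6,0.1,0,0,0.5,1],[-0.7,0.5,0.2,0,0,0.5,1],[-0.6,0.6,0.2,0,0,0.4,1],[-0.6,0.7,0.2,0,0,0.5,1],[-0.5,0.6,0.1,0,0,0.5,1],[-0.6,0.7,0.2,0,0,0.4,1],[-0.5,0.7,0.2,0,0,0.5,1]]]
[[[-0.4,0.8,0.1,0,0,0.5,1],[-0.4,0.7,0.2,0,0,0.5,1],[-0.43,0.81,0.19,0,0,0.43,1],[0,0,1,0,0,0,1],[0,0,1,0,0,0,1],[0,0,1,0,0,0,1],[0,0,1,0,0,0,1],[0,0,1,0,0,0,1],[0,0,1,0,0,0,1],[0,0,1,0,0,0,1]]]
```

move_arm(plan=[[[-0.7,-0.5,-0.1,0,0,0.4,1],[-0.7,-0.5,-0.1,0,0,0.4,1],[-0.7,-0.5,0,0,0,0.3,1],[-0.7,-0.4,-0.1,0,0,0.4,1],[-0.8,-0.5,-0.1,0,0,0.4,1],[-0.7,-0.3,-0.1,0,0,0.4,1],[-0.8,-0.4,-0.1,0,0,0.4,1],[-0.8,-0.3,-0.1,0,0,0.4,1],[-0.8,-0.3,0,0,0,0.3,1],[-0.8,-0.2,-0.1,0,0,0.4,1]]])

```text
clock: 1.1
position: [0.3498, 0.4076, 0.2472]
tool_rot: [-3.141, 0.0, 2.287]
force: [-0.2, -0.3, -0.4]
grip_width: 0.0852
finger_force: 0.0
```

move_arm(plan=[[[-0.9,-0.3,-0.1,0,0,0.4,1],[-0.8,-0.1,-0.1,0,0,0.4,1],[-0.9,-0.2,-0.1,0,0,0.4,1],[-0.8,-0.1,0,0,0,0.4,1],[-0.9,-0.1,-0.1,0,0,0.3,1],[-0.8,-0.1,-0.1,0,0,0.4,1],[-0.9,0,-0.1,0,0,0.4,1],[-0.8,0,-0.1,0,0,0.4,1],[-0.9,0.1,0,0,0,0.4,1],[-0.8,0.1,-0.1,0,0,0.4,1]]])

```text
clock: 2.1
position: [0.4257, 0.2532, 0.2633]
tool_rot: [-3.141, 0.0, 1.878]
force: [0.1, 0.7, 0.2]
grip_width: 0.0854
finger_force: 0.0
```

move_arm(plan=[[[-0.9,0.1,-0.1,0,0,0.3,1],[-0.8,0.1,-0.1,0,0,0.4,1],[-0.8,0.2,-0.1,0,0,0.4,1],[-0.9,0.3,-0.1,0,0,0.4,1],[-0.8,0.2,0,0,0,0.4,1],[-0.8,0.3,-0.1,0,0,0.4,1],[-0.8,0.3,-0.1,0,0,0.3,1],[-0.8,0.4,-0.1,0,0,0.4,1],[-0.7,0.3,-0.1,0,0,0.4,1],[-0.8,0.46,-0.04,0,0.01,0.4,1]]])

```text
clock: 3.1
position: [0.5006, 0.0991, 0.2803]
tool_rot: [3.142, -0.001, 1.48]
force: [-0.2, 0.3, 0.7]
grip_width: 0.0851
finger_force: 0.0
```

move_arm(plan=[[[-0.9,0,0.2,0,0,0.5,1],[-0.8,0.1,0.1,0,0,0.4,1],[-0.9,0.1,0.2,0,0,0.5,1],[-0.9,0.1,0.2,0,0,0.5,1],[-0.8,0.2,0.2,0,0,0.5,1],[-0.8,0.3,0.1,0,0,0.4,1],[-0.9,0.3,0.2,0,0,0.5,1],[-0.8,0.3,0.2,0,0,0.5,1],[-0.8,0.3,0.2,0,0,0.4,1],[-0.7,0.4,0.1,0,0,0.5,1]]])

```text
clock: 4.1
position: [0.4893, -0.074, 0.2455]
tool_rot: [-3.141, -0.001, 0.987]
force: [0.2, 0.3, 0.3]
grip_width: 0.085
finger_force: 0.0
```

move_arm(plan=[[[-0.8,0.4,0.2,0,0,0.5,1],[-0.7,0.5,0.2,0,0,0.5,1],[-0.7,0.5,0.2,0,0,0.4,1],[-0.7,0.6,0.1,0,0,0.5,1],[-0.7,0.5,0.2,0,0,0.5,1],[-0.6,0.6,0.2,0,0,0.4,1],[-0.6,0.7,0.2,0,0,0.5,1],[-0.5,0.6,0.1,0,0,0.5,1],[-0.6,0.7,0.2,0,0,0.4,1],[-0.5,0.7,0.2,0,0,0.5,1]]])

```text
clock: 5.1
position: [0.478, -0.2479, 0.2095]
tool_rot: [-3.141, -0.0, 0.495]
force: [0.3, 0.5, 0.3]
grip_width: 0.0853
finger_force: 0.0
```

```bash
python3 -c "
from h import *
st()
plan([((.476,-.299,.2),20,0,3,1),((.476,-.299,.06),20,0,7,1)])"
```

```text
5.1 [ 0.478  -0.2479  0.2095] [-1.7995e+02 -3.0000e-02  2.8380e+01] [-0.1   0.49  0.65  1.88 -0.37  0.9  -0.34] [0.3 0.5 0.3] 0.0853 0.0
[[[-0.4,0.7,0.2,0,0,0.5,1],[-0.4,0.8,0.1,0,0,0.4,1],[-0.39,0.76,0.17,-0.01,0,0.5,1],[0,0,1,0,0,0,1],[0,0,1,0,0,0,1],[0,0,1,0,0,0,1],[0,0,1,0,0,0,1],[0,0,1,0,0,0,1],[0,0,1,0,0,0,1],[0,0,1,0,0,0,1]]]
```

Tracking is good. Next I descend.

move_arm(plan=[[[-0.4,0.7,0.2,0,0,0.5,1],[-0.4,0.8,0.1,0,0,0.4,1],[-0.4,0.8,0.2,0,0,0.5,1],[0,0,1,0,0,0,1],[0,0,1,0,0,0,1],[0,0,1,0,0,0,1],[0,0,1,0,0,0,1],[0,0,1,0,0,0,1],[0,0,1,0,0,0,1],[0,0,0.8,0,0,0,1]]])

```text
clock: 6.1
position: [0.4763, -0.2987, 0.0623]
tool_rot: [-3.14, 0.0, 0.351]
force: [0.0, -1.0, 0.8]
grip_width: 0.0856
finger_force: 0.0
```

```bash
python3 -c "
from h import *
st()
plan([((.476,-.299,.027),20,0,4,1),((.476,-.299,.027),20,0,6,-1)])
f=grab_frame('top'); b=cv2.resize(f['color'][150:260,370:480],None,fx=4,fy=4)
f=grab_frame('scene'); b=np.hstack([b,cv2.resize(f['color'][190:300,180:270],None,fx=4,fy=4)])
cv2.imwrite('pics/g.png',b[:,:,::-1])"
```

```text
6.1 [ 0.4763 -0.2987  0.0623] [-1.7992e+02  1.0000e-02  2.0100e+01] [ 0.1   0.74  0.51  1.91 -0.58  0.65 -0.24] [ 0.  -1.   0.8] 0.0856 0.0
[[[0,0,0.4,0,0,0,1],[0,0,0.5,0,0,0,1],[0,0,0.4,0,0,0,1],[-0.02,0.01,0.47,-0.01,0,0.02,1],[0,0,0,0,0,0,-1],[0,0,0,0,0,0,-1],[0,0,0,0,0,0,-1],[0,0,0,0,0,0,-1],[0,0,0,0,0,0,-1],[0,0,0,0,0,0,-1]]]
```

View pics/g.png

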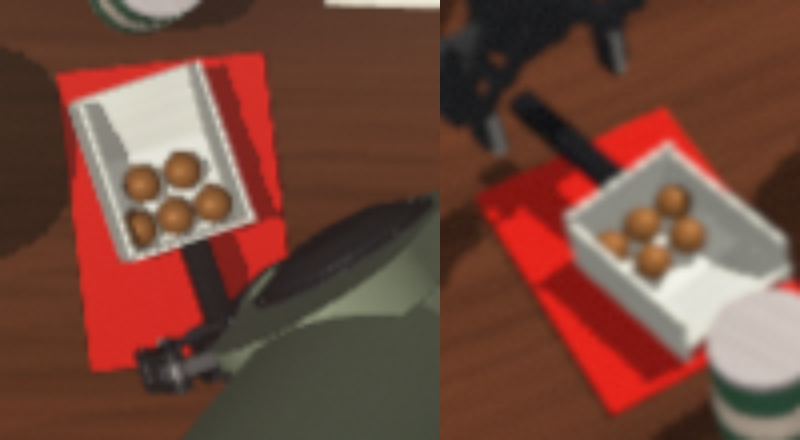

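The fingers straddle the handle, and the scoop lies as measured. I'll lower and grip.

move_arm(plan=[[[0,0,0.4,0,0,0,1],[0,0,0.5,0,0,0,1],[0,0,0.4,0,0,0,1],[0,0,0.5,0,0,0,1],[0,0,0,0,0,0,-1],[0,0,0,0,0,0,-1],[0,0,0,0,0,0,-1],[0,0,0,0,0,0,-1],[0,0,0,0,0,0,-1],[0,0,0,0,0,0,-1]]], grip_force=80)

```text
clock: 7.2
position: [0.4767, -0.2983, 0.028]
tool_rot: [-3.141, -0.001, 0.352]
force: [-1.4, 1.0, 4.0]
grip_width: 0.0168
finger_force: 77.9
```

```bash
python3 -c "
from h import *
st()"
```

```text
7.2 [ 0.4767 -0.2983  0.028 ] [-1.7996e+02 -4.0000e-02  2.0200e+01] [ 0.13  0.79  0.47  1.92 -0.61  0.59 -0.21] [-1.4  1.   4. ] 0.0168 77.9
```

```bash
cat >> h.py <<'E'
def pour(psi,th,back=.03,z=.187,F=(.574,-.045)):
    h=np.array([np.cos(np.radians(psi)),np.sin(np.radians(psi)),0]); L=np.array([*F,z])-back*h
    return L-(R.from_euler('z',psi,degrees=True)*R.from_euler('y',th,degrees=True)).apply([.1695,0,-.004])
E
python3 -c "
from h import *
a=pour(60,0); print(a)
plan([((.4767,-.2983,.06),20,-2,4,-1),((.4767,-.2983,.25),20,-4,12,-1),((a[0],a[1],.25),60,-4,14,-1)])"
```

```text
[ 0.47425    -0.21777207  0.191     ]
[[[0,0,-0.4,0,0.1,0,-1],[0,0,-0.4,0,0.1,0,-1],[0,0,-0.4,0,0,0,-1],[0.02,0,-0.4,-0.01,0.13,0.03,-1],[0,0,-0.8,0,0,0,-1],[0.1,0,-0.8,0,0.1,0,-1],[0,0,-0.8,0,0,0,-1],[0,0,-0.8,0,0,0,-1],[0.1,0,-0.8,0,0,0,-1],[0,0,-0.7,0,0.1,0,-1]]]
[[[0,0,-0.8,0,0,0,-1],[0.1,0,-0.8,0,0,0,-1],[0,0,-0.8,0,0,0,-1],[0.1,0,-0.8,0,0.1,0,-1],[0,0,-0.8,0,0,0,-1],[0.09,0,-0.79,0,0.03,0,-1],[0.1,-0.3,0,0,0,-0.5,-1],[0.1,-0.2,0,0.1,0,-0.4,-1],[0.1,-0.3,0,0,0,-0.5,-1],[0.1,-0.3,0,0,0,-0.5,-1]]]
[[[0.2,-0.2,0,0.1,0,-0.5,-1],[0.1,-0.3,0.1,0,0,-0.4,-1],[0.2,-0.2,0,0,0,-0.5,-1],[0.2,-0.2,0,0.1,0,-0.5,-1],[0.2,-0.2,0,0,0,-0.5,-1],[0.2,-0.2,0,0,0,-0.4,-1],[0.2,-0.2,0,0.1,0,-0.5,-1],[0.2,-0.2,0,0,0,-0.5,-1],[0.2,-0.2,0.1,0,0,-0.5,-1],[0.26,-0.17,-0.03,0.07,0,-0.45,-1]]]
```

move_arm(plan=[[[0,0,-0.4,0,0.1,0,-1],[0,0,-0.4,0,0.1,0,-1],[0,0,-0.4,0,0,0,-1],[0,0,-0.4,0,0.1,0,-1],[0,0,-0.8,0,0,0,-1],[0.1,0,-0.8,0,0.1,0,-1],[0,0,-0.8,0,0,0,-1],[0,0,-0.8,0,0,0,-1],[0.1,0,-0.8,0,0,0,-1],[0,0,-0.7,0,0.1,0,-1]]])

```text
clock: 8.2
position: [0.4771, -0.2982, 0.1556]
tool_rot: [-3.141, -0.054, 0.353]
force: [0.1, 0.3, -2.6]
grip_width: 0.0168
finger_force: 78.2
```

```bash
python3 -c "
from h import *
st()
f=grab_frame('scene'); b=cv2.resize(f['color'][130:310,150:390],None,fx=3,fy=3)
cv2.imwrite('pics/l.png',b[:,:,::-1])"
```

```text
8.2 [ 0.4771 -0.2982  0.1556] [-179.98   -3.1    20.24] [ 0.06  0.58  0.59  1.89 -0.51  0.79 -0.28] [ 0.1  0.3 -2.6] 0.0168 78.2
```

View pics/l.png

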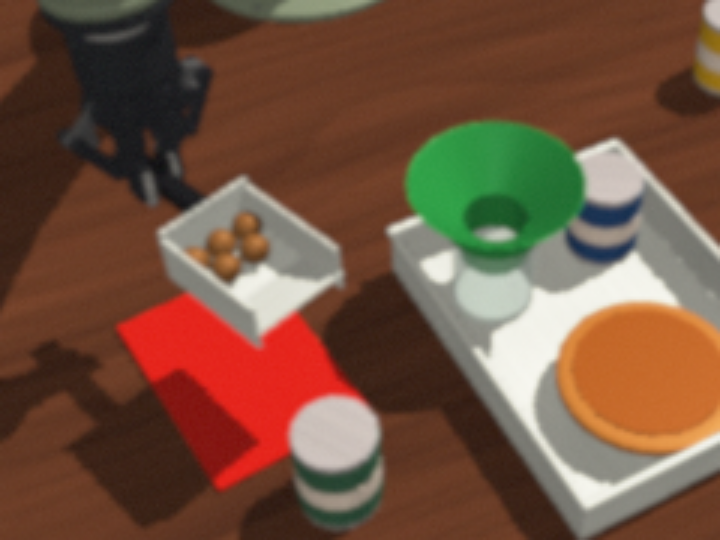

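The scoop is lifted about level, at picture (250,255), with all five nuts in it. Moving to the pre-pour pose.

move_arm(plan=[[[0,0,-0.8,0,0,0,-1],[0.1,0,-0.8,0,0,0,-1],[0,0,-0.8,0,0,0,-1],[0.1,0,-0.8,0,0.1,0,-1],[0,0,-0.8,0,0,0,-1],[0.1,0,-0.8,0,0,0,-1],[0.1,-0.3,0,0,0,-0.5,-1],[0.1,-0.2,0,0.1,0,-0.4,-1],[0.1,-0.3,0,0,0,-0.5,-1],[0.1,-0.3,0,0,0,-0.5,-1]]])

```text
clock: 9.25
position: [0.4752, -0.2748, 0.2509]
tool_rot: [3.14, -0.064, 0.554]
force: [0.8, 0.1, -2.5]
grip_width: 0.0165
finger_force: 78.4
```

move_arm(plan=[[[0.2,-0.2,0,0.1,0,-0.5,-1],[0.1,-0.3,0.1,0,0,-0.4,-1],[0.2,-0.2,0,0,0,-0.5,-1],[0.2,-0.2,0,0.1,0,-0.5,-1],[0.2,-0.2,0,0,0,-0.5,-1],[0.2,-0.2,0,0,0,-0.4,-1],[0.2,-0.2,0,0.1,0,-0.5,-1],[0.2,-0.2,0,0,0,-0.5,-1],[0.2,-0.2,0.1,0,0,-0.5,-1],[0.3,-0.2,0,0.1,0,-0.5,-1]]])

```text
clock: 10.25
position: [0.4738, -0.2164, 0.2492]
tool_rot: [-3.134, -0.066, 1.058]
force: [0.2, -0.2, -2.3]
grip_width: 0.0165
finger_force: 78.4
```

```bash
python3 -c "
from h import *
st()
plan([(pour(60,5),60,5,6,-1),(pour(60,15),60,15,4,-1)])"
```

```text
10.25 [ 0.4738 -0.2164  0.2492] [-179.54   -3.76   60.61] [-0.02  0.37  0.49  1.87 -0.29  0.97  0.1 ] [ 0.2 -0.2 -2.3] 0.0165 78.4
[[[0,0,0.4,0,-0.2,0,-1],[0,0,0.3,0,-0.3,0,-1],[0,0,0.4,0,-0.2,0.1,-1],[0,0,0.3,0,-0.3,0,-1],[0,0.1,0.4,-0.1,-0.2,0,-1],[0,-0.03,0.37,0.02,-0.26,0.01,-1],[0,0,-0.4,0,-0.4,0,-1],[0.1,0,-0.3,0,-0.4,0,-1],[0,0,-0.4,0,-0.4,0,-1],[-0.03,0,-0.37,0,-0.47,0,-1]]]
```

move_arm(plan=[[[0,0,0.4,0,-0.2,0,-1],[0,0,0.3,0,-0.3,0,-1],[0,0,0.4,0,-0.2,0.1,-1],[0,0,0.3,0,-0.3,0,-1],[0,0.1,0.4,-0.1,-0.2,0,-1],[0,0,0.4,0,-0.3,0,-1],[0,0,-0.4,0,-0.4,0,-1],[0.1,0,-0.3,0,-0.4,0,-1],[0,0,-0.4,0,-0.4,0,-1],[0,0,-0.4,0,-0.5,0,-1]]])

```text
clock: 11.25
position: [0.479, -0.2119, 0.2346]
tool_rot: [3.139, 0.273, 1.044]
force: [-0.9, -0.1, -3.0]
grip_width: 0.0167
finger_force: 78.4
```

```bash
python3 -c "
from h import *
st()
f=grab_frame('scene'); b=cv2.resize(f['color'][130:280,230:380],None,fx=3,fy=3)
f=grab_frame('top'); b=np.hstack([b,cv2.resize(f['color'][120:270,290:400],None,fx=3,fy=3)])
cv2.imwrite('pics/p.png',b[:,:,::-1])
plan([(pour(60,t),60,t,3,-1) for t in (22,29,36,43,50)]+[(pour(60,54),60,54,5,-1)])"
```

```text
11.25 [ 0.479  -0.2119  0.2346] [179.83  15.62  59.84] [-0.32  0.47  0.64  1.86 -0.01  0.96 -0.24] [-0.9 -0.1 -3. ] 0.0167 78.4
[[[0,0,-0.3,0,-0.4,0,-1],[-0.1,0,-0.4,0,-0.3,0,-1],[0.01,-0.07,-0.32,0.03,-0.37,0.01,-1],[0,0,-0.3,0,-0.4,0,-1],[0,0,-0.4,0,-0.4,0,-1],[0.04,0,-0.33,0,-0.37,0,-1],[0,0,-0.3,0,-0.4,0,-1],[0,0,-0.4,0,-0.4,0,-1],[0.04,0,-0.34,0,-0.37,0,-1],[0,0,-0.3,0,-0.4,0,-1]]]
[[[0,0,-0.4,0,-0.4,0,-1],[0.05,0,-0.34,0,-0.36,0,-1],[0,0,-0.3,0,-0.4,0,-1],[0,0,-0.4,0,-0.4,0,-1],[0.04,0,-0.33,0,-0.37,0,-1],[0,0,-0.1,0,-0.1,0,-1],[0,0,-0.1,0,-0.2,0,-1],[0,0,-0.2,0,-0.1,0,-1],[0,0,-0.1,0,-0.1,0,-1],[0.02,0,-0.09,0,-0.17,0,-1]]]
```

View pics/p.png

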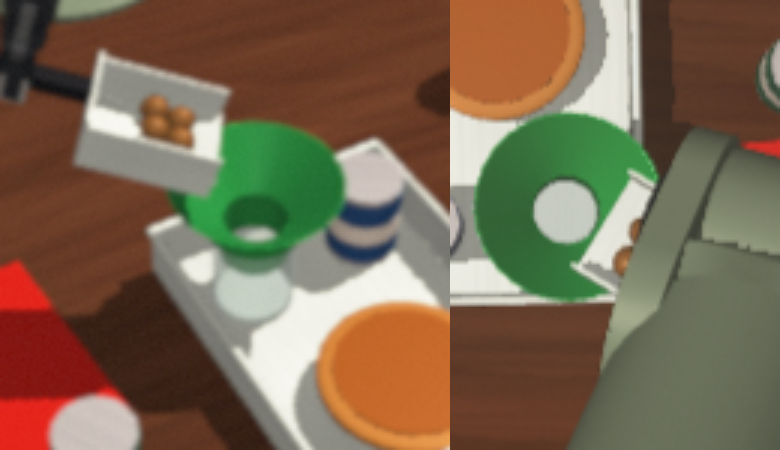

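The lip is in the mouth about 30 mm short of the axis and aimed at it, and all the nuts are still in the scoop. Pouring.

move_arm(plan=[[[0,0,-0.3,0,-0.4,0,-1],[-0.1,0,-0.4,0,-0.3,0,-1],[0,0,-0.3,0,-0.4,0,-1],[0,0,-0.3,0,-0.4,0,-1],[0,0,-0.4,0,-0.4,0,-1],[0,0,-0.3,0,-0.4,0,-1],[0,0,-0.3,0,-0.4,0,-1],[0.1,0,-0.4,0,-0.4,0,-1],[0,0,-0.3,0,-0.4,0,-1],[0,0,-0.3,0,-0.4,0,-1]]])

```text
clock: 12.35
position: [0.4932, -0.187, 0.2935]
tool_rot: [3.139, 0.681, 1.045]
force: [-0.4, 0.4, -3.2]
grip_width: 0.0168
finger_force: 78.5
```

```bash
python3 -c "
from h import *
st()
plan([(pour(60,t),60,t,5,-1) for t in (45,52)])"
```

```text
12.35 [ 0.4932 -0.187   0.2935] [179.84  39.05  59.85] [-0.59  0.61  0.76  1.72  0.23  1.25 -0.49] [-0.4  0.4 -3.2] 0.0168 78.5
[[[0,0,-0.2,0,-0.2,0,-1],[0,0,-0.3,0,-0.2,0,-1],[0.1,0,-0.2,0,-0.2,0,-1],[0,0,-0.2,0,-0.2,0,-1],[-0.02,-0.05,-0.25,0.01,-0.19,-0.02,-1],[0,0,-0.2,0,-0.2,0,-1],[0,0,-0.2,0,-0.3,0,-1],[0,0,-0.2,0,-0.2,0,-1],[0,0,-0.2,0,-0.2,0,-1],[0.03,0,-0.23,0,-0.27,0,-1]]]
```

move_arm(plan=[[[0,0,-0.2,0,-0.2,0,-1],[0,0,-0.3,0,-0.2,0,-1],[0.1,0,-0.2,0,-0.2,0,-1],[0,0,-0.2,0,-0.2,0,-1],[0,0,-0.3,0,-0.3,0,-1],[0,0,-0.2,0,-0.3,0,-1],[0,0,-0.2,0,-0.3,0,-1],[0,0,-0.2,0,-0.2,0,-1],[0,0,-0.2,0,-0.3,0,-1],[0,0,-0.2,0,-0.3,0,-1]]])

```text
clock: 13.35
position: [0.5094, -0.159, 0.3233]
tool_rot: [3.138, 0.942, 1.043]
force: [0.7, 0.4, -1.6]
grip_width: 0.0166
finger_force: 78.6
```

```bash
python3 -c "
from h import *
st()
f=grab_frame('scene'); b=cv2.resize(f['color'][130:280,230:380],None,fx=3,fy=3)
f=grab_frame('top'); b=np.hstack([b,cv2.resize(f['color'][120:270,290:400],None,fx=3,fy=3)])
cv2.imwrite('pics/p2.png',b[:,:,::-1])
plan([(pour(60,25,z=.2),60,25,8,-1),(pour(60,0,z=.23),60,0,8,-1),((.4767,-.2983,.2),20.2,0,10,-1)])"
```

```text
13.35 [ 0.5094 -0.159   0.3233] [179.78  54.    59.76] [-0.68  0.75  0.8   1.61  0.32  1.43 -0.56] [ 0.7  0.4 -1.6] 0.0166 78.6
[[[0,0,0.4,0,0.6,0,-1],[0.1,0,0.5,0,0.6,0,-1],[0,0,0.4,0,0.6,0,-1],[-0.1,0,0.4,0,0.6,0,-1],[0,0,0.5,0,0.6,0,-1],[-0.1,0,0.4,0,0.6,0,-1],[-0.1,0,0.4,0,0.6,0,-1],[-0.18,-0.05,0.44,0.01,0.63,0,-1],[0,0,0.3,0,0.5,0,-1],[0,0,0.3,0,0.5,0,-1]]]
[[[0,0,0.2,0,0.6,0,-1],[-0.1,0,0.3,0,0.5,0,-1],[0,0,0.3,0,0.5,0,-1],[-0.1,0,0.3,0,0.5,0,-1],[0,0,0.2,0,0.5,0,-1],[-0.15,-0.01,0.3,0,0.57,0,-1],[-0.3,0.2,0.2,0,0,0.7,-1],[-0.4,0.3,0.1,0,0,0.6,-1],[-0.3,0.2,0.2,0,0,0.7,-1],[-0.3,0.3,0.2,0,0,0.7,-1]]]
[[[-0.2,0.3,0.2,0,0,0.6,-1],[-0.3,0.3,0.1,0,0,0.7,-1],[-0.2,0.3,0.2,0,0,0.6,-1],[-0.2,0.4,0.2,0,0,0.7,-1],[-0.2,0.3,0.1,0,0,0.7,-1],[-0.15,0.42,0.21,0,0,0.63,-1],[0,0,0,0,0,0,-1],[0,0,0,0,0,0,-1],[0,0,0,0,0,0,-1],[0,0,0,0,0,0,-1]]]
```

View pics/p2.png

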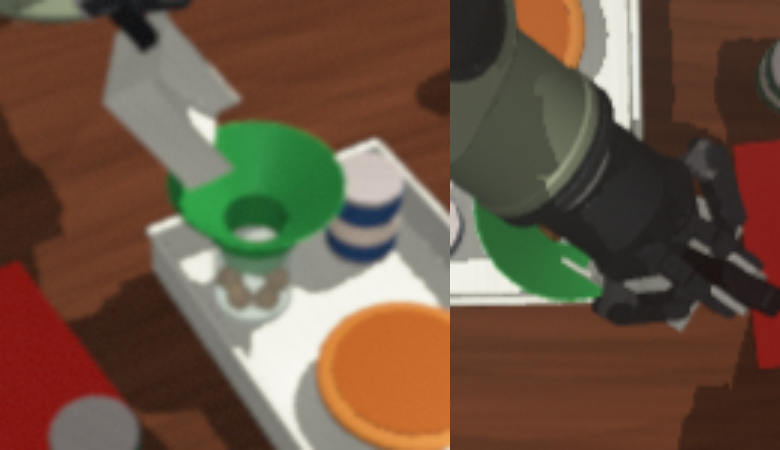

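Nuts are visible in the jar at (250,285), and the scoop is tipped 54° with nothing on the lip. Now I bring it back level, raised, and look.

move_arm(plan=[[[0,0,0.4,0,0.6,0,-1],[0.1,0,0.5,0,0.6,0,-1],[0,0,0.4,0,0.6,0,-1],[-0.1,0,0.4,0,0.6,0,-1],[0,0,0.4,0,0.6,0,-1],[-0.1,0,0.4,0,0.6,0,-1],[-0.1,0,0.4,0,0.6,0,-1],[-0.2,0,0.4,0,0.6,0,-1],[0,0,0.3,0,0.5,0,-1],[0,0,0.3,0,0.5,0,-1]]])

```text
clock: 14.45
position: [0.4813, -0.2075, 0.2673]
tool_rot: [3.139, 0.33, 1.044]
force: [0.5, -0.5, -2.0]
grip_width: 0.0165
finger_force: 78.5
```

move_arm(plan=[[[0,0,0.2,0,0.6,0,-1],[-0.1,0,0.3,0,0.5,0,-1],[0,0,0.3,0,0.5,0,-1],[-0.1,0,0.3,0,0.5,0,-1],[0,0,0.2,0,0.5,0,-1],[-0.2,0,0.3,0,0.6,0,-1],[-0.3,0.2,0.2,0,0,0.7,-1],[-0.4,0.3,0.1,0,0,0.6,-1],[-0.3,0.2,0.2,0,0,0.7,-1],[-0.3,0.3,0.2,0,0,0.7,-1]]])

```text
clock: 15.45
position: [0.4752, -0.2525, 0.223]
tool_rot: [3.14, -0.003, 0.76]
force: [0.1, -0.3, -2.0]
grip_width: 0.0165
finger_force: 78.5
```

```bash
python3 -c "
from h import *
st()
f=grab_frame('scene'); b=cv2.resize(f['color'][130:280,200:380],None,fx=4,fy=4)
cv2.imwrite('pics/p3.png',b[:,:,::-1])
plan([((.4767,-.2983,.2),20.2,0,7,-1),((.4767,-.2983,.05),20.2,0,10,-1),((.4767,-.2983,.028),20.2,0,3,-1)])"
```

```text
15.45 [ 0.4752 -0.2525  0.223 ] [ 1.7992e+02 -1.6000e-01  4.3530e+01] [-0.06  0.45  0.6   1.86 -0.32  0.92 -0.12] [ 0.1 -0.3 -2. ] 0.0165 78.5
[[[-0.2,0.2,0.2,0,0,0.5,-1],[-0.2,0.3,0.1,0,0,0.6,-1],[-0.2,0.3,0.2,0,0,0.5,-1],[-0.2,0.2,0.1,0,0,0.6,-1],[-0.1,0.3,0.2,0,0,0.5,-1],[-0.1,0.3,0.2,0,0,0.6,-1],[-0.15,0.29,0.12,0.01,-0.02,0.53,-1],[0,0,0.8,0,0,0,-1],[0,0,0.7,0,0,0,-1],[0,0,0.8,0,0,0,-1]]]
[[[0,0,0.7,0,0,0,-1],[0,0,0.8,0,0,0,-1],[0,0,0.7,0,0,0,-1],[0,0,0.8,0,0,0,-1],[0,0,0.7,0,0,0,-1],[0,0,0.8,0,0,0,-1],[0,0.01,0.7,0,0,0,-1],[0,0,0.4,0,0,0,-1],[0,0,0.3,0,0,0,-1],[0,0,0.4,0,0,0,-1]]]
```

View pics/p3.png

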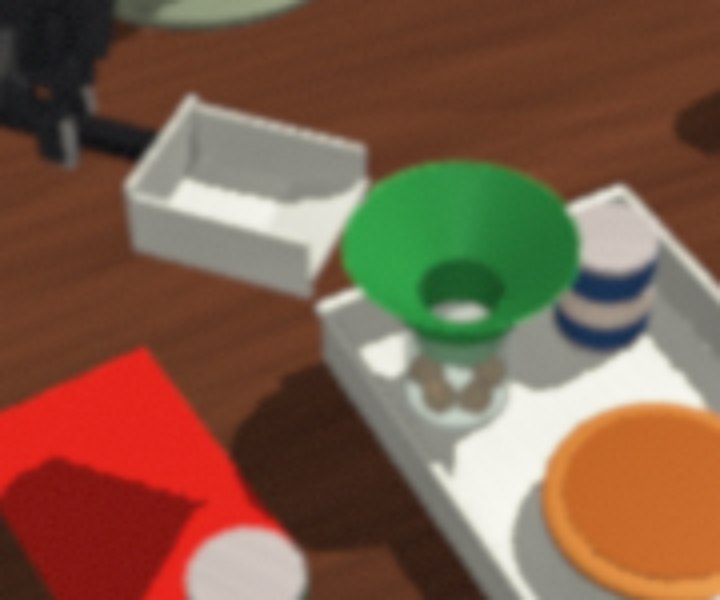

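The scoop is empty, the nuts lie in the jar at (455,380) and none is outside. I'll put it back.

move_arm(plan=[[[-0.2,0.2,0.2,0,0,0.5,-1],[-0.2,0.3,0.1,0,0,0.6,-1],[-0.2,0.3,0.2,0,0,0.5,-1],[-0.2,0.2,0.1,0,0,0.6,-1],[-0.1,0.3,0.2,0,0,0.5,-1],[-0.1,0.3,0.2,0,0,0.6,-1],[-0.1,0.3,0.1,0,0,0.5,-1],[0,0,0.8,0,0,0,-1],[0,0,0.7,0,0,0,-1],[0,0,0.8,0,0,0,-1]]])

```text
clock: 16.5
position: [0.479, -0.296, 0.1539]
tool_rot: [-3.142, -0.003, 0.365]
force: [1.3, -0.6, -1.2]
grip_width: 0.017
finger_force: 78.5
```

move_arm(plan=[[[0,0,0.7,0,0,0,-1],[0,0,0.8,0,0,0,-1],[0,0,0.7,0,0,0,-1],[0,0,0.8,0,0,0,-1],[0,0,0.7,0,0,0,-1],[0,0,0.8,0,0,0,-1],[0,0,0.7,0,0,0,-1],[0,0,0.4,0,0,0,-1],[0,0,0.3,0,0,0,-1],[0,0,0.3,0,0,0,-1]]])

```text
clock: 17.5
position: [0.4795, -0.2961, 0.0306]
tool_rot: [3.141, -0.004, 0.365]
force: [0.8, 0.3, -1.3]
grip_width: 0.0166
finger_force: 78.5
```

```bash
python3 -c "
from h import *
st()"
```

```text
17.5 [ 0.4795 -0.2961  0.0306] [179.98  -0.2   20.93] [ 0.12  0.78  0.48  1.91 -0.62  0.59 -0.2 ] [ 0.8  0.3 -1.3] 0.0166 78.5
```

move_arm(plan=[[[0,0,0.1,0,0,0,-1],[0,0,0.05,0,0,0,-1],[0,0,0,0,0,0,-1],[0,0,0,0,0,0,1],[0,0,0,0,0,0,1],[0,0,0,0,0,0,1],[0,0,0,0,0,0,1],[0,0,0,0,0,0,1],[0,0,-0.5,0,0,0,1],[0,0,-0.8,0,0,0,1]]])

```text
clock: 18.5
position: [0.4788, -0.2959, 0.0544]
tool_rot: [-3.141, -0.002, 0.365]
force: [0.4, 0.2, -0.9]
grip_width: 0.0857
finger_force: 0.0
```

```bash
python3 -c "
from h import *
st()
plan([((.479,-.296,.25),21,0,11,1),((.5,.08,.27),85,0,20,-1),((.5113,.3152,.22),105,0,14,-1)])"
```

```text
18.5 [ 0.4788 -0.2959  0.0544] [-1.7996e+02 -1.4000e-01  2.0920e+01] [ 0.1   0.75  0.51  1.91 -0.6   0.64 -0.22] [ 0.4  0.2 -0.9] 0.0857 0.0
[[[0,0,-0.9,0,0,0,1],[0,0,-0.9,0,0,0,1],[0,0,-0.9,0,0,0,1],[0,0,-0.9,0,0,0,1],[0,0,-0.8,0,0,0,1],[0,0,-0.9,0,0,0,1],[0,0,-0.9,0,0,0,1],[0,0,-0.9,0,0,0,1],[0,0,-0.9,0,0,0,1],[0,0,-0.9,0,0,0,1]]]
[[[0.03,0,-0.88,-0.01,-0.02,-0.01,1],[0.4,-0.9,-0.1,0,0,-0.5,-1],[0.4,-0.8,0,0,0,-0.6,-1],[0.5,-0.8,-0.1,0,0,-0.5,-1],[0.5,-0.8,0,0,0,-0.5,-1],[0.6,-0.7,-0.1,0,0,-0.6,-1],[0.6,-0.8,0,0,0,-0.5,-1],[0.6,-0.6,-0.1,0,0,-0.5,-1],[0.7,-0.7,0,0,0,-0.6,-1],[0.7,-0.6,-0.1,0,0,-0.5,-1]]]
[[[0.8,-0.6,0,0,0,-0.5,-1],[0.8,-0.5,-0.1,0,0,-0.6,-1],[0.8,-0.5,0,0,0,-0.5,-1],[0.8,-0.4,-0.1,0,0,-0.5,-1],[0.9,-0.4,0,0,0,-0.6,-1],[0.9,-0.3,-0.1,0,0,-0.5,-1],[0.8,-0.3,0,0,0,-0.5,-1],[1,-0.3,-0.1,0,0,-0.6,-1],[0.9,-0.1,0,0,0,-0.5,-1],[0.9,-0.2,-0.1,0,0,-0.5,-1]]]
[[[0.95,-0.06,0,0,0,-0.57,-1],[0.8,0,0.2,0,0,-0.2,-1],[0.9,0,0.2,0,0,-0.3,-1],[0.8,0,0.1,0,0,-0.2,-1],[0.9,0,0.2,0,0,-0.3,-1],[0.8,0,0.2,0,0,-0.2,-1],[0.8,0.1,0.2,0,0,-0.2,-1],[0.9,0.1,0.1,0,0,-0.3,-1],[0.8,0.1,0.2,0,0,-0.2,-1],[0.8,0.2,0.2,0,0,-0.2,-1]]]
[[[0.9,0.1,0.2,0,0,-0.3,-1],[0.8,0.2,0.2,0,0,-0.2,-1],[0.8,0.2,0.1,0,0,-0.3,-1],[0.8,0.2,0.2,0,0,-0.2,-1],[0.83,0.24,0.19,0,0,-0.23,-1],[0,0,0,0,0,0,-1],[0,0,0,0,0,0,-1],[0,0,0,0,0,0,-1],[0,0,0,0,0,0,-1],[0,0,0,0,0,0,-1]]]
```

move_arm(plan=[[[0,0,-0.9,0,0,0,1],[0,0,-0.9,0,0,0,1],[0,0,-0.9,0,0,0,1],[0,0,-0.9,0,0,0,1],[0,0,-0.8,0,0,0,1],[0,0,-0.9,0,0,0,1],[0,0,-0.9,0,0,0,1],[0,0,-0.9,0,0,0,1],[0,0,-0.9,0,0,0,1],[0,0,-0.9,0,0,0,1]]])

```text
clock: 19.5
position: [0.4784, -0.2962, 0.234]
tool_rot: [3.141, -0.004, 0.365]
force: [0.1, -0.2, 0.3]
grip_width: 0.0855
finger_force: 0.0
```

move_arm(plan=[[[0,0,-0.9,0,0,0,1],[0.4,-0.9,-0.1,0,0,-0.5,-1],[0.4,-0.8,0,0,0,-0.6,-1],[0.5,-0.8,-0.1,0,0,-0.5,-1],[0.5,-0.8,0,0,0,-0.5,-1],[0.6,-0.7,-0.1,0,0,-0.6,-1],[0.6,-0.8,0,0,0,-0.5,-1],[0.6,-0.6,-0.1,0,0,-0.5,-1],[0.7,-0.7,0,0,0,-0.6,-1],[0.7,-0.6,-0.1,0,0,-0.5,-1]]])

```text
clock: 20.5
position: [0.4875, -0.1261, 0.2603]
tool_rot: [3.14, -0.003, 0.873]
force: [0.8, -1.0, 0.1]
grip_width: -0.0003
finger_force: 0.0
```

move_arm(plan=[[[0.8,-0.6,0,0,0,-0.5,-1],[0.8,-0.5,-0.1,0,0,-0.6,-1],[0.8,-0.5,0,0,0,-0.5,-1],[0.8,-0.4,-0.1,0,0,-0.5,-1],[0.9,-0.4,0,0,0,-0.6,-1],[0.9,-0.3,-0.1,0,0,-0.5,-1],[0.8,-0.3,0,0,0,-0.5,-1],[1,-0.3,-0.1,0,0,-0.6,-1],[0.9,-0.1,0,0,0,-0.5,-1],[0.9,-0.2,-0.1,0,0,-0.5,-1]]])

```text
clock: 21.5
position: [0.4985, 0.0624, 0.2703]
tool_rot: [3.139, -0.001, 1.428]
force: [0.5, 0.5, -0.1]
grip_width: 0.0002
finger_force: 0.0
```

move_arm(plan=[[[0.9,0,0,0,0,-0.6,-1],[0.8,0,0.2,0,0,-0.2,-1],[0.9,0,0.2,0,0,-0.3,-1],[0.8,0,0.1,0,0,-0.2,-1],[0.9,0,0.2,0,0,-0.3,-1],[0.8,0,0.2,0,0,-0.2,-1],[0.8,0.1,0.2,0,0,-0.2,-1],[0.9,0.1,0.1,0,0,-0.3,-1],[0.8,0.1,0.2,0,0,-0.2,-1],[0.8,0.2,0.2,0,0,-0.2,-1]]])

```text
clock: 22.5
position: [0.5088, 0.2306, 0.2383]
tool_rot: [3.138, -0.001, 1.708]
force: [0.5, 0.3, 0.3]
grip_width: 0.0001
finger_force: 0.0
```

```bash
python3 -c "
from h import *
st()
f=grab_frame('scene'); b=f['color']
g=grab_frame('top')
b=np.vstack([cv2.resize(b[130:310,180:420],None,fx=2.5,fy=2.5)[:320],cv2.resize(g['color'][140:250,250:456],None,fx=600/206,fy=2.5)[:275]])
cv2.imwrite('pics/q.png',b[:,:,::-1])
plan([((.5113,.3152,.2),105,0,5,-1),((.5113,.3152,.1),105,0,5,-1)])"
```

```text
22.5 [0.5088 0.2306 0.2383] [ 1.7981e+02 -4.0000e-02  9.7850e+01] [-0.76  0.42  0.31  1.79 -0.15  0.95 -0.25] [0.5 0.3 0.3] 0.0001 0.0
[[[0.8,0.1,0.4,0,0,-0.2,-1],[0.8,0.2,0.4,0,0,-0.3,-1],[0.9,0.2,0.3,0,0,-0.2,-1],[0.8,0.2,0.4,0,0,-0.2,-1],[0.77,0.2,0.39,0.02,-0.01,-0.27,-1],[0,0,1,0,0,0,-1],[0,0,1,0,0,0,-1],[0,0,1,0,0,0,-1],[0,0,1,0,0,0,-1],[0,0,1,0,0,0,-1]]]
```

View pics/q.png

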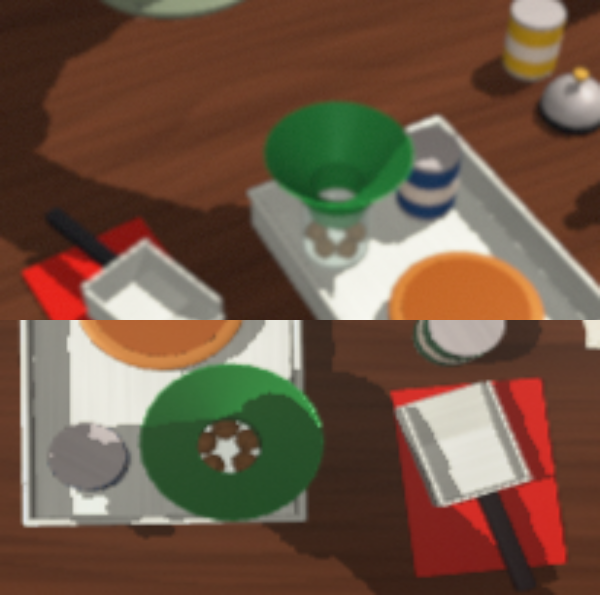

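Five nuts ring the jar floor, seen through the spout at (230,445), and the empty scoop lies flat on the board at (465,445). The plunger in the scene view is at full-frame (412,159). I'll check it against the measured position and approach.

move_arm(plan=[[[0.8,0.1,0.4,0,0,-0.2,-1],[0.8,0.2,0.4,0,0,-0.3,-1],[0.9,0.2,0.3,0,0,-0.2,-1],[0.8,0.2,0.4,0,0,-0.2,-1],[0.8,0.2,0.4,0,0,-0.3,-1],[0,0,1,0,0,0,-1],[0,0,1,0,0,0,-1],[0,0,1,0,0,0,-1],[0,0,1,0,0,0,-1],[0,0,1,0,0,0,-1]]])

```text
clock: 23.6
position: [0.5118, 0.314, 0.0993]
tool_rot: [3.138, -0.0, 1.833]
force: [0.2, 1.0, 0.5]
grip_width: 0.0001
finger_force: 0.0
```

```bash
python3 -c "
from h import *
st()
S=np.load('scene0.npy',allow_pickle=True).item()
print(proj(S,(.5113,.3152,.064)), onz(S,411.8,159.5,.062))
f=grab_frame('scene'); cv2.imwrite('pics/b.png',cv2.resize(f['color'][110:210,350:470],None,fx=5,fy=5)[:,:,::-1])
s=observe();p=s['position'];r=R.from_euler('xyz',s['tool_rot']); print('to go',np.round(r.inv().apply(np.array([.511,.3155,.07])-p)/.02,2))"
```

```text
23.6 [0.5118 0.314  0.0993] [ 1.7982e+02 -1.0000e-02  1.0503e+02] [-0.8   0.66  0.21  1.78 -0.2   0.72 -0.21] [0.2 1.  0.5] 0.0001 0.0
(np.float64(411.82373796638296), np.float64(158.92872072514206)) [0.51165081 0.31529956 0.062     ]
to go [0.1  0.05 1.32]
```

View pics/b.png

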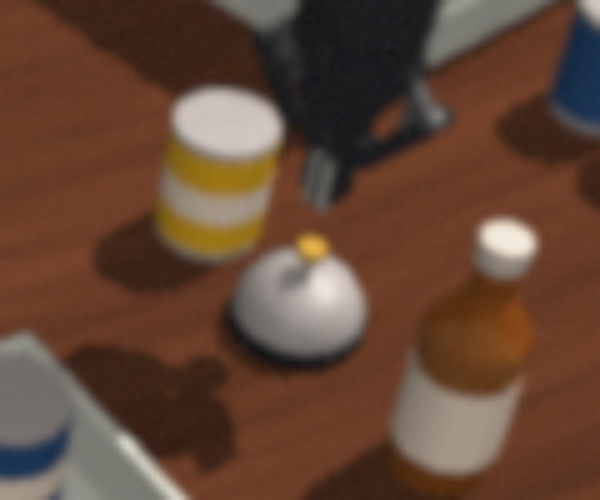

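The fingertips are above the plunger and both views agree to 1 mm. Press gently.

move_arm(plan=[[[0.1,0,0.4,0,0,0,-1],[0,0,0.5,0,0,0,-1],[0,0,0.3,0,0,0,-1],[0,0,0.2,0,0,0,-1],[0,0,0.2,0,0,0,-1],[0,0,0.2,0,0,0,-1],[0,0,0.2,0,0,0,-1],[0,0,0.2,0,0,0,-1],[0,0,0,0,0,0,-1],[0,0,0,0,0,0,-1]]])

```text
clock: 24.65
position: [0.5118, 0.3153, 0.0568]
tool_rot: [3.138, -0.0, 1.831]
force: [-0.3, -0.8, 4.8]
grip_width: -0.0002
finger_force: 2.2
```

```bash
python3 -c "
from h import *
st()"
```

```text
24.65 [0.5118 0.3153 0.0568] [ 1.7980e+02 -2.0000e-02  1.0493e+02] [-0.78  0.72  0.19  1.8  -0.21  0.64 -0.2 ] [-0.3 -0.8  4.8] -0.0002 2.2
```

It is nearly at the stop (4.8 N). Push a little further, hold, then rise.

move_arm(plan=[[[0,0,0.1,0,0,0,-1],[0,0,0.05,0,0,0,-1],[0,0,0,0,0,0,-1],[0,0,0,0,0,0,-1],[0,0,0,0,0,0,-1],[0,0,0,0,0,0,-1],[0,0,0,0,0,0,-1],[0,0,0,0,0,0,-1],[0,0,0,0,0,0,-1],[0,0,0,0,0,0,-1]]])

```text
clock: 25.65
position: [0.5122, 0.3155, 0.0556]
tool_rot: [3.137, -0.001, 1.831]
force: [-7.4, -3.8, 34.4]
grip_width: 0.0004
finger_force: 17.3
```

```bash
python3 -c "
from h import *
st()"
```

```text
25.65 [0.5122 0.3155 0.0556] [ 1.7973e+02 -7.0000e-02  1.0492e+02] [-0.78  0.73  0.19  1.8  -0.21  0.63 -0.2 ] [-7.4 -3.8 34.4] 0.0004 17.3
```

It is at the stop (34 N). Release.

move_arm(plan=[[[0,0,-0.3,0,0,0,-1],[0,0,-0.4,0,0,0,-1],[0,0,-0.8,0,0,0,-1],[0,0,-1,0,0,0,-1],[0,0,-1,0,0,0,-1],[0,0,-1,0,0,0,-1],[0,0,-1,0,0,0,-1],[0,0,-0.5,0,0,0,-1],[0,0,0,0,0,0,-1],[0,0,0,0,0,0,-1]]])

```text
clock: 26.65
position: [0.511, 0.315, 0.1733]
tool_rot: [3.139, -0.0, 1.832]
force: [-0.4, -0.0, -0.6]
grip_width: -0.0005
finger_force: 0.0
```

```bash
python3 -c "
from h import *
st(); f=grab_frame('top'); save(f,'end.png')
print(job_done())"
```

```text
26.65 [0.511  0.315  0.1733] [ 1.7984e+02 -1.0000e-02  1.0495e+02] [-0.82  0.56  0.25  1.74 -0.17  0.86 -0.24] [-0.4 -0.  -0.6] -0.0005 0.0
the job is handed in; nothing more can be done
None
```

I handed the job in at 26.7 s with all five walnuts in the jar, the empty scoop flat on the red board, and the bell pressed to its stop and released; I didn't picture-check the plunger's spring-back, and no verdict came back.

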